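# Clamp the glued thermostat dial cover

### The arm

A 6-joint arm with a two-finger parallel gripper is mounted at the origin on the work surface. World frame = base frame: x ahead of the robot, y to its left, z up, the work surface at z = 0. Lengths are in m, angles in degrees, forces in N, time in s.
With the tool pointing down it reaches from about 0.375 to 0.9 m from the base axis. Payload 3.1 kg.
Tool frame: the origin (TCP) lies on the centre line of the jaws, within the pads' length; the fingertips stand finger_overhang ahead of it and the grasp point (between the pads) lies 5 mm behind it (finger_overhang is the distance from the TCP to the fingertips, in m); z points along the fingers, y is the line along which they close (so a half turn about z gives the same grasp; the last joint's range is limited). The gripper opens to 87 mm and grips with 3 to 60 N. Pads are 19 mm wide; open, the fingers measure 117 mm over their backs; the gripper's body (75 mm by 190 mm) begins 51 mm behind the grasp point.
Start: joints at [65.747, 30.224, 82.088, -0, 67.689, -10.227], TCP at [0.151, 0.606, 0.237] pointing down, gripper open.
Joint ranges: [-176.69, 176.69], [-43.24, 126.21], [12.49, 139.97], [-82, 262], [0, 151.66], [-163.58, 163.58]. Speed limits (degrees/s): [159.86, 159.86, 180, 180, 180, 180].

### API

Orientations are given as a 3x3 rotation matrix whose columns are the frame's x, y, z axes.
In Python, from rig import read_state, capture, calibration, hand_in, finger_overhang gives the robot as it stands.
- The arm moves only by the tool send_rows, never from a script. Its argument "plan" is a list of rows, each a list of 5 numbers: the closure in counts, from 0 (fully open) to 255 (shut), then the shift along the tool's x, y, z in m, then the turn about the tool's z in rad. A call has 1 to 20 rows; each row shifts and turns the commanded pose from where the row before left it, along the tool's axes as they then stand; what a row does not reach is not made up. A row lasts 1/12 s, in which the tool goes at most 41.7 mm and 7.16 degrees, less where a joint would pass 70% of its speed; a pose out of reach is approached as far as the arm can. A call is refused whole if a number of a shift passes 0.0417 or a number of a turn 0.125, either way. A call with a gripper value outside its range is refused whole. The fingers move at their own pace and stop on an object; the grip force is fixed at half the most. Time passes only in rows, so rows that do not move let the fingers close. It gives the time, the measured TCP pose, the force, the opening and the grip force at its end, in the units of the state.
- read_state(): the state, without advancing time (a new reading comes with each control period).
- capture(name): name is "side" or "top" or "wrist"; returns (picture, depth): 400x640x3 uint8, blue, green, red; 400x640 float32, m along the optical axis (not along the pixel's ray), 0 where there is no reading.
- calibration(name): a dict with "fx", "fy", "cx", "cy" (pixels), "dist_coeffs" ([k1, k2, p1, p2, k3] as OpenCV has them; the pictures are not rectified), "xyz" and "rotation" of the camera in the world. Camera axes: x right, y down, z forward; pixel columns grow to the right and rows downward; lengths in m; the calibration is good to about 2 mm. A picture is of the moment at which its call begins: read the wrist's pose just before it. calibration takes no time and is no camera call; for the wrist camera it gives the pose at the moment of the call.
- hand_in(): hands the job in; it is judged then, once.
The state is a dict: "time_s": time; "joint_positions": joint angles; "qvel": joint speeds; "tau": joint torques, N m; "position": TCP position; "tcp_rot": TCP orientation; "force": force on the tool from outside, world axes, zero at the start; "moment": the same for the moment, N m; "opening": opening from 0.0 (shut) to 1.0 (fully open); "grasp_force": force on a finger pad.
Only numpy, scipy, OpenCV 4.12 (cv2) and the standard library are available. Lean on these libraries where they do the work, as an engineer would, in place of code of your own. Each camera call takes 0.05 s, during which the arm holds its last target. There are 200 camera calls.

### The job

The white thermostat dial cover has a freshly glued crack: set it flat, knob up, on the bed of the bar clamp, home in the vee against both steel walls, and let go of it. Then pump the clamp's ratchet trigger until the sprung nose meets the cover and is pressed about halfway into the jaw, never all the way, moving the jaw only by the trigger. Finish while still holding the trigger pushed so that the squeeze stays on, and leave the bowl, keys, phone stand and shoehorn where they are.

Things in the scene. Friction and masses are not known exactly. Their poses are not given: they have to be found in the camera images.
- clamp: One-hand bar clamp fixed to the console, about 400 mm long with its tail, black plastic and steel. Origin on the console; x along the bar towards the vee, z up; trigger on the -x half. Flat bed (top 12 mm above the console) from x = 60 to 175 mm, y +-50 mm. The vee at its +x end: two upright steel walls, 24 mm high above the bed, each 45 degrees to the bar, opening towards -x.
- seat (a point): On the bed's top (12 mm above the console), 115 mm from the clamp's origin along its x: where the cover's centre lies when it touches both walls of the vee.
- cover: White plastic thermostat dial cover, 90 g or so, loose: a disc 70 mm across and 22 mm high with a round turning knob 30 mm across and 24 mm high on its middle (46 mm in all). Origin at the centre of its underside, z up through the knob. It starts on the console away from the clamp.
- jaw: Sliding jaw (head and toothed bar), axes as the clamp's; origin at console height below the nose's front face when the nose is out. It starts 0 to 35 mm along the clamp's x and can slide to 100 mm. Only about 3 N of friction keeps it in place: if the nose spring presses harder than that, it slips back as the trigger is let go.
- jaw_head (a point): Top centre of the jaw's black head, 46 mm above the console; the head is 24 mm along x and 44 mm wide and lies 28 to 52 mm behind the jaw's origin; its toothed bar runs back under the trigger.
- nose (a joint): How far the sprung nose is pushed into the jaw, m: 0 out, 0.016 fully in, about 0.008 is halfway. Spring about 1 N per mm, no preload.
- nose_tip (a point): Centre of the nose's flat front face (30 mm wide, 18 mm high), 26 mm above the console; moves with jaw and nose.
- trigger: Ratchet trigger. Origin at console height under its upright post, axes as the clamp's; at rest at clamp x = -115 mm; slides 32 mm towards the vee (+x) and springs back (2 to 3.3 N). Moved to +x its pawl catches the bar's teeth (8 mm pitch, so up to 8 mm idle at first) and carries the jaw along; moved back it rides over the teeth and leaves the jaw.
- trigger_top (a point): Top centre of the trigger's post, 102 mm above the console. The black post is 14 mm along the clamp's x, 30 mm wide, and free from 49 to 102 mm above the console, to be pinched or pushed. Pushing takes about 6 N while the jaw runs free, plus the nose's spring once it touches.
- bowl: Green ceramic bowl, 120 mm across, 45 mm high; origin under its centre. Leave alone.
- keys: Two steel keys on a ring, lying flat, about 55 mm long, 5 mm thick; origin at the bow of one key. Leave alone.
- stand: Clear acrylic phone stand, 90 x 70 mm foot, 95 mm high; origin under the foot's centre. Leave alone.
- shoehorn: Wooden shoehorn lying flat, about 215 mm long along its x, 36 mm wide, 10 mm thick; origin near its middle. Leave alone.
Not all that is in view belongs to the job. There is more than one size of the cover; the one meant has the size given above.

How it is judged (in metres and radians):
On the way, in this order (a step that is already met when the one before it is completed fails the run):
1. the cover sits flat and released in the vee of the clamp (horizontal distance between cover and seat below 0.006 m and z of cover in the frame of seat below 0.004 m and angle between cover's own z axis and vertical below 0.1 rad and contact force between the fingers and cover below 0.1 N), for 0.2 s.
2. the nose meets the cover (contact force between jaw and cover above 1 N), for 0.1 s.
At the end, for the whole second after the job is handed in: The cover lies flat in the vee (centre within 6 mm of its seat), the nose presses on it and is 4.5 to 11.5 mm in (of 16), pressing with over 3.5 N, and the fingers still hold the trigger with over 2 N, not touching the cover (all of step 1 and value of joint nose between 0.0045 and 0.0115 m and contact force between jaw and cover above 3.5 N and contact force between the fingers and trigger above 2 N); the arm keeps its last pose, push and grip.
It fails at once if the nose is pressed all the way in (over 14.5 mm): the cover is crushed (value of joint nose above 0.0145 m).
It fails at once if the robot pushes the jaw itself instead of using the trigger (contact force between any of the fingers, the arm and jaw above 2 N).
It fails at once if a bystander is moved by over 30 mm (distance of any of bowl, keys, stand, shoehorn from where it was at the start of the episode above 0.03 m).
It also fails if it takes over 58 s, if anything falls off the work surface, if the arm or the gripper's body presses on something with over 40 N, if the wrist force passes 120 N, or if a joint passes its speed limit or range.

## Working session

There is one attempt and no reset: what is moved stays moved. The work goes in short steps, Python scripts to look and compute and a tool call to move; the robot and the scene stay as the last step left them, time stands still between calls to the robot, and variables do not carry over. Pictures are saved under pics/ and viewed, at most 10 in all, crops included, and the job is handed in when it is done.

Besides the shell and the picture viewer there is one more tool, called after ">>>" by a JSON object that holds its "op" and its "data", one argument or row to a line. send_rows: Moves the arm, as the interface text tells. Its arguments: {"type":"object","properties":{"plan":{"type":"array","items":{"type":"array","items":{"type":"number"}}}},"required":["plan"]}

```bash
mkdir -p pics; cat > h.py <<'E'
import numpy as np, cv2
from rig import read_state, capture, calibration, hand_in, finger_overhang
def px2w(c,u,v,d=None,z=None):
    K=np.array([[c['fx'],0,c['cx']],[0,c['fy'],c['cy']],[0,0,1]])
    p=cv2.undistortPoints(np.array([[[u,v]]],float),K,np.array(c['dist_coeffs'],float))[0,0]
    r=np.array(c['rotation']).reshape(3,3)@np.array([p[0],p[1],1]);o=np.array(c['xyz'])
    return o+r*(d if d is not None else (z-o[2])/r[2])
def cloud(c,depth):
    K=np.array([[c['fx'],0,c['cx']],[0,c['fy'],c['cy']],[0,0,1]])
    h,w=depth.shape;vv,uu=np.mgrid[:h,:w]
    p=cv2.undistortPoints(np.stack([uu,vv],-1).reshape(-1,1,2).astype(float),K,np.array(c['dist_coeffs'],float)).reshape(h,w,2)
    P=np.dstack([p,np.ones((h,w))])*depth[...,None]
    return P@np.array(c['rotation']).reshape(3,3).T+np.array(c['xyz'])
E
python3 - <<'E'
from h import *
s=read_state();print(s, finger_overhang if not callable(finger_overhang) else finger_overhang())
for n in('top','side'):
    c=calibration(n);im,d=capture(n);cv2.imwrite(f'pics/{n}0.png',im);np.savez(f'{n}0.npz',d=d,im=im);print(n,c)
E
```

```text
{'time_s': 0.0, 'joint_positions': array([ 6.57449010e+01,  3.02798766e+01,  8.21551368e+01, -1.42970623e-03,
        6.76888992e+01, -1.02263764e+01]), 'qvel': array([-0.03715737,  0.02850466, -0.01702344,  0.00389032, -0.12081662,
        0.09008547]), 'tau': array([-9.26397297e-04, -4.40038776e+01, -1.76596874e+01,  6.34337962e-02,
        5.81251353e-02, -1.36738199e-04]), 'position': array([0.15118467, 0.60572589, 0.23556877]), 'tcp_rot': array([[-9.70176474e-01,  2.42398139e-01, -8.67381958e-04],
       [ 2.42399422e-01,  9.70174518e-01, -1.98125427e-03],
       [ 3.61259526e-04, -2.13241916e-03, -9.99997661e-01]]), 'force': array([0.42662619, 0.01422858, 0.60177171]), 'moment': array([-0.01499616,  0.01296388, -0.02580957]), 'grasp_force': 0.0, 'opening': 1.0016967949915339} 0.014
top {'fx': 394.66576470345035, 'fy': 394.66576470345035, 'cx': 321.33908548256767, 'cy': 198.57982558754424, 'dist_coeffs': array([-0.01714687,  0.        ,  0.        ,  0.        ,  0.        ]), 'xyz': array([ 0.39401655, -0.13875417,  1.24901252]), 'rotation': array([[-0.02320088, -0.98433378,  0.17478197],
       [-0.99967452,  0.02469767,  0.00639324],
       [-0.01060979, -0.17457675, -0.98458641]])}
side {'fx': 432.0569249816511, 'fy': 432.0569249816511, 'cx': 322.14401339792886, 'cy': 198.81733758241342, 'dist_coeffs': array([-0.06982666,  0.        ,  0.        ,  0.        ,  0.        ]), 'xyz': array([ 0.5220623 , -0.82375227,  0.91949461]), 'rotation': array([[ 0.99654891, -0.06783696,  0.04783748],
       [-0.08273375, -0.7649472 ,  0.63875732],
       [-0.00673821, -0.64051068, -0.7679197 ]])}
```

View pics/top0.png

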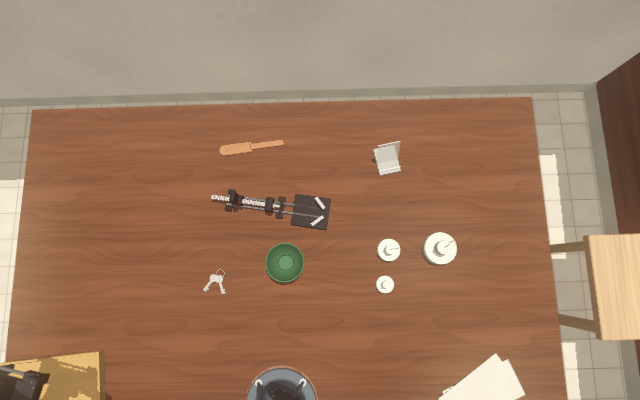

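View pics/side0.png

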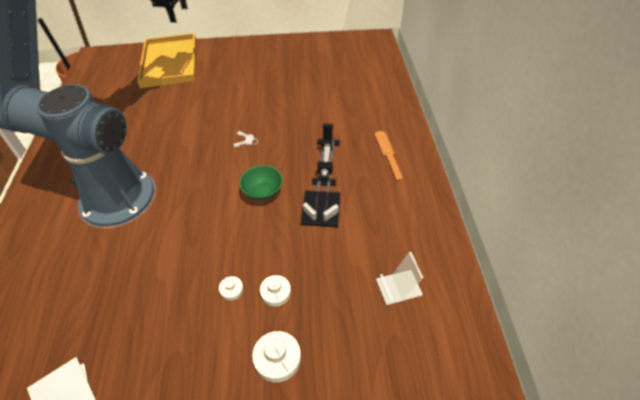

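Three white covers, at top pixels (389,250), (440,249) and (385,284). I'll measure their diameters and heights, and the clamp features, and make an enlarged crop.

```bash
python3 - <<'E'
from h import *
c=calibration('top');z=np.load('top0.npz');im,d=z['im'],z['d'];P=cloud(c,d)
for (u,v,r) in((389,250,16),(440,249,22),(385,284,13)):
    sub=P[v-r:v+r+1,u-r:u+r+1].reshape(-1,3); col=im[v-r:v+r+1,u-r:u+r+1].reshape(-1,3)
    m=(col.min(1)>120); q=sub[m]
    print((u,v),'area diam at body', 'ext',np.ptp(q[:,0]).round(4),np.ptp(q[:,1]).round(4),'ctr',((q.max(0)+q.min(0))/2).round(4),'zmax',np.percentile(q[:,2],[50,97]).round(4), 'eqdiam', 2*np.sqrt(m.sum()*np.median(d[v-r:v+r,u-r:u+r])**2/c['fx']**2/np.pi))
a=cv2.resize(im[225:305,355:475],None,fx=5,fy=5,interpolation=cv2.INTER_CUBIC)
b=cv2.resize(im[180:240,200:340],None,fx=5,fy=5,interpolation=cv2.INTER_CUBIC)
cv2.imwrite('pics/a.png',a[:400]);cv2.imwrite('pics/b.png',b)
k=np.zeros((300,700,3),np.uint8); k=np.vstack([b,cv2.copyMakeBorder(a[:270],0,0,0,100,0)]);cv2.imwrite('pics/ab.png',k);print(k.shape)
E
```

```text
(389, 250) area diam at body ext 0.0693 0.0716 ctr [ 0.4496 -0.3357  0.0234] zmax [0.0218 0.0477] eqdiam 0.07223269922958307
(440, 249) area diam at body ext 0.1056 0.4118 ctr [ 0.4468 -0.3446  0.6226] zmax [0.031  0.0671] eqdiam 0.10173638843824868
(385, 284) area diam at body ext 0.0513 0.0518 ctr [ 0.3443 -0.3181  0.0184] zmax [0.0173 0.0376] eqdiam 0.055923798838911125
(570, 700, 3)
```

View pics/ab.png

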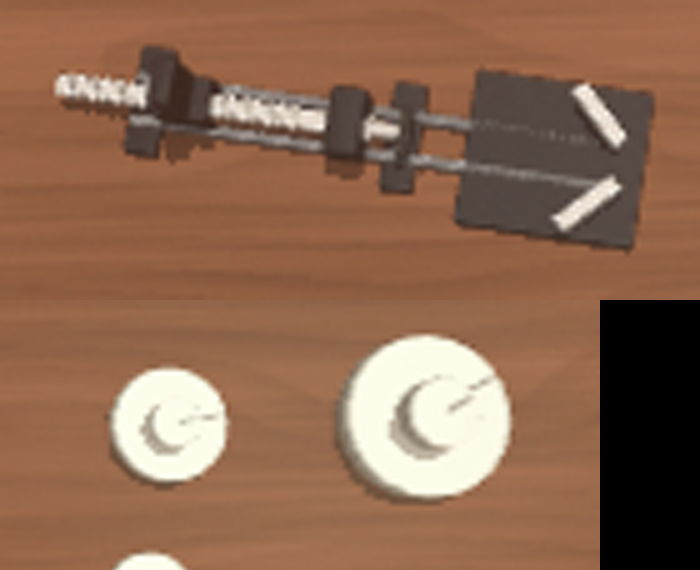

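The 70 mm wide, 22/46 mm high cover is the one at (389,250). The others measure 102 mm and about 55 mm. Next, the clamp pose from the bed corners (crop (478,70), (653,93), (632,248), (456,225)) and the depth.

```bash
python3 - <<'E'
from h import *
c=calibration('top');z=np.load('top0.npz');im,d=z['im'],z['d'];P=cloud(c,d)
cr=np.array([(478,70),(653,93),(632,248),(456,225)])
w=np.array([px2w(c,200+(x+.5)/5-.5,180+(y+.5)/5-.5,z=0.012)[:2] for x,y in cr])
# local: image right=+x clamp ; image up (world +x).. y left of clamp x(-y world) => +x world = left? x=-y, z up: y=z×x = +x world
loc=np.array([(60,50),(175,50),(175,-50),(60,-50)])/1e3
A=loc-loc.mean(0);B=w-w.mean(0);U,S,V=np.linalg.svd(A.T@B);R=(U@V).T
t=w.mean(0)-R@loc.mean(0);print('R',R,'t',t,'resid',(loc@R.T+t-w).round(4).tolist(),'yaw',np.degrees(np.arctan2(R[1,0],R[0,0])))
Q=(P[...,:2]-t)@R
def st(n,m):
    print(n,m.sum(),Q[m].min(0).round(4),Q[m].max(0).round(4),Q[m].mean(0).round(4),P[m][:,2].mean().round(4))
near=(abs(Q[...,1])<.08)&(abs(Q[...,0])<.25)
st('bed',near&(abs(P[...,2]-.012)<.006)&(Q[...,0]>.05))
st('trig',near&(P[...,2]>.09))
st('head',near&(abs(P[...,2]-.046)<.006)&(Q[...,0]<.06)&(Q[...,0]>-.08))
st('walls',near&(abs(P[...,2]-.036)<.006)&(Q[...,0]>.08))
s=t+R@[.115,0];print('seat',s,'cov in clamp',(np.array([.4496,-.3357])-t)@R)
# cover: knob-top & body centre by depth
C=P[225:275,365:415];
for a,b in((.04,.052),(.017,.027)):
    q=C[(C[...,2]>a)&(C[...,2]<b)];print(a,len(q),q.mean(0).round(4),((q.max(0)+q.min(0))/2).round(4))
for n,(u,v) in {'bowl':(285,263),'keys':(216,281),'stand':(388,158),'shoe':(252,148)}.items(): print(n,px2w(c,u,v,z=0.01).round(3))
print(t+R@[-.115,0])
E
```

```text
R [[-0.15506319  0.98790455]
 [-0.98790455 -0.15506319]] t [0.59182015 0.02049981] resid [[0.0001, 0.0011], [-0.0, -0.0012], [-0.0003, -0.0015], [0.0003, 0.0016]] yaw -98.92046129218323
bed 1034 [ 0.0501 -0.0729] [0.2292 0.0679] [ 1.142e-01 -1.000e-04] 0.0117
trig 55 [-0.1228 -0.0112] [-0.107   0.0181] [-0.1137  0.0035] 0.1006
head 105 [-0.0249 -0.0186] [-0.0005  0.0238] [-0.0123  0.0021] 0.0453
walls 94 [ 0.1252 -0.045 ] [0.1616 0.0472] [0.1435 0.0003] 0.0356
seat [ 0.57398788 -0.09310921] cov in clamp [ 0.37394453 -0.08526645]
0.04 72 [ 0.4475 -0.3346  0.0456] [ 0.4477 -0.3338  0.0458]
0.017 302 [ 0.4469 -0.3337  0.0214] [ 0.4475 -0.3357  0.022 ]
bowl [ 0.414 -0.013  0.01 ]
keys [0.364 0.201 0.01 ]
stand [ 0.742 -0.35   0.01 ]
shoe [0.788 0.092 0.01 ]
[0.60965242 0.13410883]
```

>>> {"op": "send_rows", "data": {
  "plan": [
    [0, -0.036, 0, 0, -0.089],
    [0, -0.036, 0, 0, 0],
    [0, -0.036, 0, 0, 0],
    [0, -0.036, 0, 0, 0],
    [0, -0.036, 0, 0, 0],
    [0, -0.036, 0, 0, 0],
    [0, -0.036, 0, 0, 0],
    [0, -0.036, 0, 0, 0],
    [0, -0.036, 0, 0, 0],
    [0, -0.025, -0.03, 0, 0],
    [0, -0.025, -0.03, 0, 0],
    [0, -0.025, -0.03, 0, 0],
    [0, -0.025, -0.03, 0, 0],
    [0, -0.014, -0.038, 0, 0],
    [0, 0, -0.04, 0, 0],
    [0, 0, -0.04, 0, 0],
    [0, 0, -0.04, 0, 0],
    [0, 0, -0.04, 0, 0],
    [0, 0, -0.04, 0, 0],
    [0, 0, -0.04, 0, 0]
  ]
}}

```text
time_s: 1.77
position: [0.5208, 0.1403, 0.2362]
tcp_rot: [[-0.988, 0.155, -0.001], [0.155, 0.988, -0.0], [0.001, -0.0, -1.0]]
force: [-0.1, -1.4, -0.3]
opening: 1.003
grasp_force: 0.0
```

>>> {"op": "send_rows", "data": {
  "plan": [
    [0, 0, -0.04, 0, 0],
    [0, 0, -0.04, 0, 0],
    [0, 0, -0.04, 0, 0],
    [0, 0, -0.04, 0, 0],
    [0, 0, -0.04, 0, 0],
    [0, 0, -0.04, 0, 0],
    [0, 0, -0.04, 0, 0],
    [0, 0, -0.04, 0, 0],
    [0, 0, -0.04, 0, 0],
    [0, 0, -0.04, 0, 0],
    [0, 0, -0.04, 0, 0],
    [0, 0, 0, 0, 0],
    [0, 0, 0, 0, 0],
    [0, 0, 0, 0, 0]
  ]
}}

```text
time_s: 2.93
position: [0.4529, -0.292, 0.2359]
tcp_rot: [[-0.988, 0.156, -0.001], [0.156, 0.988, 0.002], [0.002, 0.002, -1.0]]
force: [-0.3, -0.3, 0.5]
opening: 1.006
grasp_force: 0.0
```

```bash
cat >> h.py <<'E'
R=np.array([[-0.15506319,0.98790455],[-0.98790455,-0.15506319]]);t=np.array([0.59182,0.02050])
def inC(p): return (np.asarray(p)[...,:2]-t)@R
def tcp():
    s=read_state();print('t',round(s['time_s'],2),'world',s['position'].round(4),'clamp',inC(s['position']).round(4),'toolyaw_err_deg',round(np.degrees(np.arctan2(s['tcp_rot'][1,1],s['tcp_rot'][0,1]))-81.08,2),'F',(s['force'][:2]@R).round(1),s['force'][2].round(1),'open',round(s['opening'],3),'gf',round(s['grasp_force'],1));return s
E
python3 - <<'E'
from h import *
s=tcp();c=calibration('wrist');im,d=capture('wrist');cv2.imwrite('pics/w1.png',im)
P=cloud(c,d)
for a,b in((.04,.052),(.017,.027)):
    m=(P[...,2]>a)&(P[...,2]<b)&(np.hypot(P[...,0]-.448,P[...,1]+.335)<.045)
    q=P[m]; print(a,len(q), q.mean(0).round(4) if len(q) else '',((q.max(0)+q.min(0))/2).round(4) if len(q) else '', np.ptp(q,0) if len(q) else '')
E
```

```text
t 2.93 world [ 0.4529 -0.292   0.2359] clamp [ 0.3303 -0.0888] toolyaw_err_deg -0.07 F [ 0.4 -0.3] 0.5 open 1.006 gf 0.0
0.04 552 [ 0.4466 -0.3357  0.0457] [ 0.4472 -0.3358  0.0441] [0.02906458 0.02852786 0.00797216]
0.017 2037 [ 0.445  -0.3347  0.0218] [ 0.447  -0.3362  0.022 ] [0.06874732 0.06885638 0.00995718]
```

View pics/w1.png

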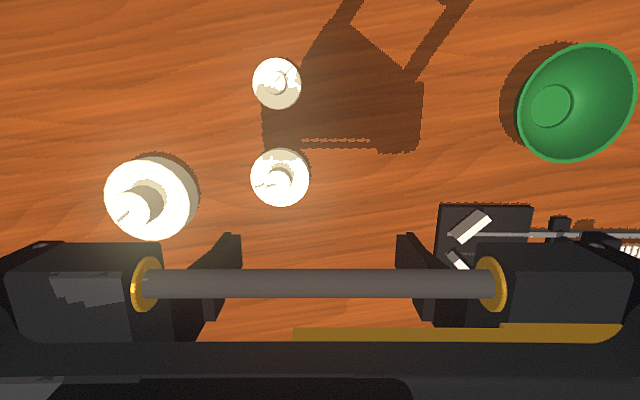

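The wrist picture shows the target cover (69 mm disc, 29 mm knob) at (280,178), with the large one at (150,198) and the small one at (277,83). Moving over it and down.

>>> {"op": "send_rows", "data": {
  "plan": [
    [0, -0.001, -0.022, 0, 0],
    [0, 0, -0.022, 0, 0],
    [0, 0, 0, 0.03, 0],
    [0, 0, 0, 0.03, 0],
    [0, 0, 0, 0.03, 0],
    [0, 0, 0, 0.03, 0],
    [0, 0, 0, 0.03, 0],
    [0, 0, 0, 0.02, 0],
    [0, 0, 0, 0.015, 0],
    [0, 0, 0, 0.01, 0],
    [0, 0, 0, 0, 0],
    [0, 0, 0, 0, 0],
    [0, 0, 0, 0, 0]
  ]
}}

```text
time_s: 4.07
position: [0.4484, -0.3362, 0.0426]
tcp_rot: [[-0.988, 0.154, 0.001], [0.154, 0.988, -0.001], [-0.001, -0.001, -1.0]]
force: [0.4, -0.6, 0.4]
opening: 0.997
grasp_force: 0.0
```

>>> {"op": "send_rows", "data": {
  "plan": [
    [100, 0, 0, 0, 0],
    [200, 0, 0, 0, 0],
    [255, 0, 0, 0, 0],
    [255, 0, 0, 0, 0],
    [255, 0, 0, 0, 0],
    [255, 0, 0, 0, 0],
    [255, 0, 0, 0, 0],
    [255, 0, 0, 0, 0],
    [255, 0, 0, 0, 0],
    [255, 0, 0, 0, 0],
    [255, 0, 0, 0, 0],
    [255, 0, 0, 0, 0]
  ]
}}

```text
time_s: 5.07
position: [0.4476, -0.3362, 0.0415]
tcp_rot: [[-0.988, 0.155, -0.0], [0.155, 0.988, -0.0], [0.0, -0.0, -1.0]]
force: [0.3, -0.3, 0.2]
opening: 0.333
grasp_force: 30.0
```

```bash
python3 -c "from h import *;tcp()"
```

```text
t 5.07 world [ 0.4476 -0.3362  0.0415] clamp [ 0.3748 -0.0871] toolyaw_err_deg -0.0 F [0.2 0.3] 0.2 open 0.333 gf 30.0
```

>>> {"op": "send_rows", "data": {
  "plan": [
    [255, 0, 0, -0.02, 0],
    [255, 0, 0, -0.04, 0],
    [255, 0, 0, -0.04, 0],
    [255, -0.017, 0.02, 0, 0],
    [255, -0.02, 0.025, 0, 0],
    [255, -0.02, 0.03, 0, 0],
    [255, -0.02, 0.035, 0, 0],
    [255, -0.01, 0.035, 0, 0],
    [255, 0, 0.035, 0, 0],
    [255, 0, 0.035, 0, 0],
    [255, 0, 0.03, 0, 0],
    [255, 0, 0.02, 0, 0],
    [255, 0, 0.01, 0, 0],
    [255, 0, 0, 0, 0],
    [255, 0, 0, 0, 0],
    [255, 0, 0, 0, 0]
  ]
}}

```text
time_s: 6.4
position: [0.5763, -0.0794, 0.1415]
tcp_rot: [[-0.988, 0.156, 0.0], [0.156, 0.988, -0.001], [-0.0, -0.001, -1.0]]
force: [0.2, 0.6, -1.1]
opening: 0.337
grasp_force: 30.0
```

```bash
python3 - <<'E'
from h import *
s=tcp()
im,d=capture('side');c=calibration('side');cv2.imwrite('pics/s2.png',cv2.resize(im[90:250,230:410],None,fx=4,fy=3.75,interpolation=cv2.INTER_CUBIC))
c=calibration('wrist');im,d=capture('wrist');P=cloud(c,d);Q=inC(P)
m=(abs(P[...,2]-.036)<.004)&(Q[...,0]>.1)&(Q[...,0]<.19)&(abs(Q[...,1])<.06)
print('walls seen',m.sum(),Q[m].min(0),Q[m].max(0),Q[m].mean(0)) if m.any() else print('none')
m=(abs(P[...,2]-.012)<.004)&(Q[...,0]>.02)&(Q[...,0]<.2)&(abs(Q[...,1])<.08)
print('bed',m.sum(),np.percentile(Q[m],[1,99],axis=0)) if m.any() else 0
E
```

```text
t 6.4 world [ 0.5763 -0.0794  0.1415] clamp [0.1011 0.0002] toolyaw_err_deg -0.06 F [-0.6  0.1] -1.1 open 0.337 gf 30.0
walls seen 813 [ 0.12502229 -0.04632134] [0.16221139 0.02750275] [ 0.14591995 -0.01828598]
bed 7505 [[ 0.02193282 -0.04901854]
 [ 0.17470391  0.04226399]]
```

>>> {"op": "send_rows", "data": {
  "plan": [
    [255, 0, -0.004, 0.025, 0],
    [255, 0, 0, 0.025, 0],
    [255, 0, 0, 0.02, 0],
    [255, 0, 0, 0.01, 0],
    [255, 0, 0, 0.005, 0],
    [255, 0, 0, 0.001, 0],
    [255, 0, 0, 0, 0],
    [255, 0, -0.003, 0, 0],
    [255, 0, -0.003, 0, 0],
    [255, 0, 0, 0, 0],
    [255, 0, 0, 0, 0]
  ]
}}

```text
time_s: 7.42
position: [0.5751, -0.0883, 0.0563]
tcp_rot: [[-0.988, 0.156, 0.001], [0.156, 0.988, -0.001], [-0.002, -0.0, -1.0]]
force: [-0.7, -0.3, -0.6]
opening: 0.332
grasp_force: 30.0
```

```bash
python3 -c "from h import *;tcp()"
```

```text
t 7.42 world [ 0.5751 -0.0883  0.0563] clamp [0.1101 0.0004] toolyaw_err_deg -0.03 F [ 0.4 -0.6] -0.6 open 0.332 gf 30.0
```

>>> {"op": "send_rows", "data": {
  "plan": [
    [255, 0, 0, 0.001, 0],
    [255, 0, -0.001, 0, 0],
    [255, 0, 0, 0, 0],
    [255, 0, 0, 0, 0]
  ]
}}

```text
time_s: 7.75
position: [0.5745, -0.0889, 0.0546]
tcp_rot: [[-0.988, 0.155, -0.0], [0.155, 0.988, 0.0], [0.0, 0.0, -1.0]]
force: [0.4, 0.3, -1.1]
opening: 0.333
grasp_force: 30.0
```

```bash
python3 -c "from h import *;tcp()"
```

```text
t 7.75 world [ 0.5745 -0.0889  0.0546] clamp [ 1.107e-01 -1.000e-04] toolyaw_err_deg -0.0 F [-0.4  0.3] -1.1 open 0.333 gf 30.0
```

Lower the last millimetre and slide home in small steps, watching the force.

>>> {"op": "send_rows", "data": {
  "plan": [
    [255, 0, -0.001, 0.001, 0],
    [255, 0, -0.001, 0, 0],
    [255, 0, 0, 0, 0],
    [255, 0, 0, 0, 0]
  ]
}}

```text
time_s: 8.08
position: [0.5742, -0.091, 0.0535]
tcp_rot: [[-0.988, 0.155, -0.0], [0.155, 0.988, -0.0], [0.0, -0.0, -1.0]]
force: [-0.2, 0.1, -1.9]
opening: 0.333
grasp_force: 30.0
```

```bash
python3 -c "from h import *;tcp()"
```

```text
t 8.08 world [ 0.5742 -0.091   0.0535] clamp [ 1.129e-01 -1.000e-04] toolyaw_err_deg -0.01 F [-0.  -0.2] -1.9 open 0.333 gf 30.0
```

>>> {"op": "send_rows", "data": {
  "plan": [
    [255, 0, -0.001, 0, 0],
    [255, 0, -0.001, 0, 0],
    [255, 0, 0, 0, 0],
    [255, 0, 0, 0, 0]
  ]
}}

```text
time_s: 8.42
position: [0.5739, -0.093, 0.0535]
tcp_rot: [[-0.988, 0.155, -0.0], [0.155, 0.988, -0.0], [0.0, -0.0, -1.0]]
force: [-0.3, -0.2, -1.3]
opening: 0.337
grasp_force: 30.0
```

```bash
python3 -c "from h import *;tcp()"
```

```text
t 8.42 world [ 0.5739 -0.093   0.0535] clamp [ 1.149e-01 -1.000e-04] toolyaw_err_deg -0.02 F [ 0.2 -0.3] -1.3 open 0.337 gf 30.0
```

>>> {"op": "send_rows", "data": {
  "plan": [
    [255, 0, -0.001, 0.0005, 0],
    [255, 0, 0, 0, 0],
    [255, 0, 0, 0, 0]
  ]
}}

```text
time_s: 8.67
position: [0.5739, -0.0934, 0.0535]
tcp_rot: [[-0.988, 0.155, 0.0], [0.155, 0.988, 0.001], [-0.0, 0.001, -1.0]]
force: [-0.7, 2.6, 4.1]
opening: 0.335
grasp_force: 30.0
```

```bash
python3 -c "from h import *;tcp()"
```

```text
t 8.67 world [ 0.5739 -0.0934  0.0535] clamp [ 1.153e-01 -1.000e-04] toolyaw_err_deg -0.02 F [-2.4 -1.1] 4.1 open 0.335 gf 30.0
```

>>> {"op": "send_rows", "data": {
  "plan": [
    [255, 0, -0.001, 0.0005, 0],
    [255, 0, 0, 0, 0],
    [255, 0, 0, 0, 0]
  ]
}}

```text
time_s: 8.92
position: [0.5739, -0.0938, 0.0534]
tcp_rot: [[-0.988, 0.156, 0.001], [0.156, 0.988, 0.001], [-0.001, 0.001, -1.0]]
force: [0.1, 5.6, 7.2]
opening: 0.338
grasp_force: 30.0
```

```bash
python3 -c "from h import *;tcp()"
```

```text
t 8.92 world [ 0.5739 -0.0938  0.0534] clamp [ 0.1157 -0.    ] toolyaw_err_deg -0.04 F [-5.5 -0.8] 7.2 open 0.338 gf 30.0
```

Cover is home: walls and bed both push back. Relieve, open, lift clear and go over the trigger.

>>> {"op": "send_rows", "data": {
  "plan": [
    [255, 0, 0.0008, -0.0006, 0],
    [255, 0, 0, 0, 0],
    [200, 0, 0, 0, 0],
    [100, 0, 0, 0, 0],
    [0, 0, 0, 0, 0],
    [0, 0, 0, 0, 0],
    [0, 0, 0, 0, 0],
    [0, 0, 0, 0, 0],
    [0, 0, 0, -0.01, 0],
    [0, 0, 0, -0.03, 0],
    [0, 0, 0, -0.035, 0],
    [0, 0, 0, -0.035, 0],
    [0, 0, 0, -0.02, 0],
    [0, 0, 0.02, 0, 0],
    [0, 0, 0.035, 0, 0],
    [0, 0, 0.04, 0, 0],
    [0, 0, 0.04, 0, 0],
    [0, 0, 0.04, 0, 0],
    [0, 0, 0.025, 0, 0],
    [0, 0, 0, 0, 0]
  ]
}}

```text
time_s: 10.58
position: [0.605, 0.1087, 0.184]
tcp_rot: [[-0.989, 0.15, 0.002], [0.15, 0.989, 0.002], [-0.001, 0.002, -1.0]]
force: [-0.8, -0.0, 1.0]
opening: 1.0
grasp_force: 0.0
```

```bash
python3 - <<'E'
from h import *
s=tcp()
out=[]
for n in('top','wrist'):
    c=calibration(n);im,d=capture(n);P=cloud(c,d);Q=inC(P)
    def st(k,zl,zh,x0,x1,y=.06):
        m=(P[...,2]>zl)&(P[...,2]<zh)&(Q[...,0]>x0)&(Q[...,0]<x1)&(abs(Q[...,1])<y)
        q=Q[m]; print(n,k,m.sum(),*( [q.min(0).round(4),q.max(0).round(4),((q.min(0)+q.max(0))/2).round(4),P[m][:,2].mean().round(4)] if m.any() else []))
    st('knob',.053,.063,.08,.15);st('disc',.031,.0345,.075,.152,.036);st('trig',.095,.108,-.14,-.09);st('head',.042,.05,-.06,.04)
    out.append(im)
a=cv2.resize(out[0][175:245,200:340],None,fx=4,fy=4,interpolation=cv2.INTER_CUBIC)
w=cv2.resize(out[1],(480,300)); k=np.zeros((580,560,3),np.uint8);k[:280]=a;k[280:,:480]=w;cv2.imwrite('pics/k3.png',k)
E
```

```text
t 10.58 world [0.605  0.1087 0.184 ] clamp [-0.0892 -0.0007] toolyaw_err_deg 0.3 F [ 0.2 -0.8] 1.0 open 1.0 gf 0.0
top knob 69 [ 0.0995 -0.0132] [0.1272 0.0134] [1.134e-01 1.000e-04] 0.0573
top disc 176 [ 0.0794 -0.0343] [0.1515 0.0348] [0.1154 0.0002] 0.0329
top trig 0
top head 94 [-0.0236 -0.0197] [-0.0012  0.0237] [-0.0124  0.002 ] 0.0459
wrist knob 906 [ 0.0997 -0.0149] [0.129  0.0139] [ 0.1143 -0.0005] 0.0575
wrist disc 2410 [ 0.0796 -0.0359] [0.1518 0.0359] [0.1157 0.    ] 0.0335
wrist trig 667 [-0.1209 -0.0121] [-0.107   0.0176] [-0.1139  0.0028] 0.1011
wrist head 1066 [-0.024  -0.0202] [0.0005 0.0233] [-0.0117  0.0016] 0.0454
```

View pics/k3.png

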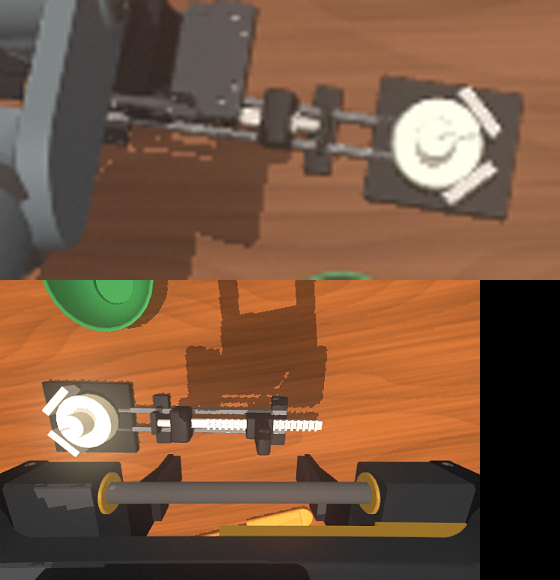

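Cover lies in the vee (crop (437,143)), and the trigger post is at clamp (-114, +2.5) mm. Moving over it.

>>> {"op": "send_rows", "data": {
  "plan": [
    [0, -0.003, 0.014, 0, 0],
    [0, 0, 0.014, 0, 0],
    [0, 0, 0, 0.01, 0],
    [0, 0, 0, 0, 0],
    [0, 0, 0, 0, 0],
    [0, 0, 0, 0, 0]
  ]
}}

```text
time_s: 11.18
position: [0.6117, 0.1301, 0.1726]
tcp_rot: [[-0.988, 0.156, -0.001], [0.156, 0.988, -0.0], [0.001, -0.001, -1.0]]
force: [-0.1, 0.4, 0.2]
opening: 1.002
grasp_force: 0.0
```

```bash
python3 -c "from h import *;tcp()"
```

```text
t 11.18 world [0.6117 0.1301 0.1726] clamp [-0.1114  0.0027] toolyaw_err_deg -0.04 F [-0.4 -0.1] 0.2 open 1.002 gf 0.0
```

>>> {"op": "send_rows", "data": {
  "plan": [
    [0, 0, 0.003, 0.02, 0],
    [0, 0, 0, 0.03, 0],
    [0, 0, 0, 0.025, 0],
    [0, 0, 0, 0.013, 0],
    [0, 0, 0, 0, 0],
    [0, 0, 0, 0, 0],
    [150, 0, 0, 0, 0],
    [255, 0, 0, 0, 0],
    [255, 0, 0, 0, 0],
    [255, 0, 0, 0, 0],
    [255, 0, 0, 0, 0],
    [255, 0, 0, 0, 0],
    [255, 0, 0, 0, 0],
    [255, 0, 0, 0, 0],
    [255, 0, 0, 0, 0],
    [255, 0, 0, 0, 0]
  ]
}}

```text
time_s: 12.52
position: [0.6125, 0.1337, 0.0851]
tcp_rot: [[-0.988, 0.155, -0.0], [0.155, 0.988, 0.0], [0.0, -0.0, -1.0]]
force: [-0.3, 0.5, 0.0]
opening: 0.323
grasp_force: 0.0
```

```bash
python3 -c "from h import *;tcp()"
```

```text
t 12.52 world [0.6125 0.1337 0.0851] clamp [-0.115   0.0029] toolyaw_err_deg -0.01 F [-0.5 -0.4] 0.0 open 0.323 gf 0.0
```

>>> {"op": "send_rows", "data": {
  "plan": [
    [255, 0, 0, 0, 0],
    [255, 0, 0, 0, 0],
    [255, 0, 0, 0, 0],
    [255, 0, 0, 0, 0],
    [255, 0, 0, 0, 0],
    [255, 0, 0, 0, 0],
    [255, 0, -0.005, 0, 0],
    [255, 0, -0.005, 0, 0],
    [255, 0, -0.005, 0, 0],
    [255, 0, -0.005, 0, 0],
    [255, 0, -0.005, 0, 0],
    [255, 0, -0.005, 0, 0],
    [255, 0, -0.001, 0, 0],
    [255, 0, 0, 0, 0],
    [255, 0, 0, 0, 0]
  ]
}}

```text
time_s: 13.77
position: [0.6075, 0.1043, 0.0851]
tcp_rot: [[-0.988, 0.156, 0.0], [0.156, 0.988, 0.002], [0.0, 0.002, -1.0]]
force: [0.4, 5.4, -0.4]
opening: 0.156
grasp_force: 30.0
```

```bash
cat >> h.py <<'E'
def look(save=None):
    s=tcp()
    for n in('top','side'):
        c=calibration(n);im,d=capture(n);P=cloud(c,d);Q=inC(P)
        def st(k,zl,zh,x0,x1,y=.03):
            m=(P[...,2]>zl)&(P[...,2]<zh)&(Q[...,0]>x0)&(Q[...,0]<x1)&(abs(Q[...,1])<y)
            q=Q[m]; print(n,k,m.sum(),*([np.percentile(q,[3,97],axis=0).round(4).tolist(),P[m][:,2].mean().round(4)] if m.any() else []))
        st('knob',.053,.063,.08,.15);st('head',.042,.0495,-.06,.06);st('trig',.09,.108,-.14,-.06)
        if save: cv2.imwrite(f'pics/{save}_{n}.png',cv2.resize(im[175:245,200:340] if n=='top' else im[110:240,270:370],None,fx=5,fy=4.5,interpolation=cv2.INTER_CUBIC))
E
python3 -c "from h import *;look('p1')"
```

```text
t 13.77 world [0.6075 0.1043 0.0851] clamp [-0.0852  0.0026] toolyaw_err_deg -0.07 F [-5.4 -0.5] -0.4 open 0.156 gf 30.0
top knob 71 [[0.1021, -0.0127], [0.1265, 0.0122]] 0.0574
top head 90 [[0.0031, -0.0184], [0.0241, 0.0219]] 0.0452
top trig 0
side knob 87 [[0.1044, -0.0128], [0.1296, 0.0117]] 0.0587
side head 97 [[0.0042, -0.0185], [0.0273, 0.0209]] 0.0465
side trig 0
```

Jaw advanced about 26 mm (origin now about 54). Stroke 2 stays short of contact.

>>> {"op": "send_rows", "data": {
  "plan": [
    [255, 0, 0.006, 0, 0],
    [255, 0, 0.006, 0, 0],
    [255, 0, 0.006, 0, 0],
    [255, 0, 0.006, 0, 0],
    [255, 0, 0.005, 0, 0],
    [255, 0, 0, 0, 0],
    [255, 0, 0, 0, 0],
    [255, 0, -0.005, 0, 0],
    [255, 0, -0.005, 0, 0],
    [255, 0, -0.005, 0, 0],
    [255, 0, -0.005, 0, 0],
    [255, 0, -0.003, 0, 0],
    [255, 0, 0, 0, 0],
    [255, 0, 0, 0, 0],
    [255, 0, 0, 0, 0]
  ]
}}

```text
time_s: 15.12
position: [0.6084, 0.1093, 0.0851]
tcp_rot: [[-0.988, 0.156, -0.0], [0.156, 0.988, 0.001], [0.0, 0.001, -1.0]]
force: [-1.0, 3.9, -1.6]
opening: 0.16
grasp_force: 30.0
```

```bash
python3 -c "from h import *;look('p2')"
```

```text
t 15.12 world [0.6084 0.1093 0.0851] clamp [-0.0903  0.0026] toolyaw_err_deg -0.04 F [-3.7 -1.6] -1.6 open 0.16 gf 30.0
top knob 71 [[0.1019, -0.0121], [0.1264, 0.0126]] 0.0576
top head 88 [[0.0216, -0.018], [0.0434, 0.0211]] 0.0456
top trig 0
side knob 88 [[0.1033, -0.0129], [0.1296, 0.013]] 0.0587
side head 103 [[0.0229, -0.0198], [0.0459, 0.0214]] 0.0461
side trig 0
```

>>> {"op": "send_rows", "data": {
  "plan": [
    [255, 0, 0.005, 0, 0],
    [255, 0, 0.005, 0, 0],
    [255, 0, 0.005, 0, 0],
    [255, 0, 0.005, 0, 0],
    [255, 0, 0, 0, 0],
    [255, 0, 0, 0, 0],
    [255, 0, -0.004, 0, 0],
    [255, 0, -0.004, 0, 0],
    [255, 0, -0.002, 0, 0],
    [255, 0, 0, 0, 0],
    [255, 0, 0, 0, 0]
  ]
}}

```text
time_s: 16.13
position: [0.61, 0.1188, 0.0851]
tcp_rot: [[-0.988, 0.156, -0.0], [0.156, 0.988, 0.001], [0.0, 0.001, -1.0]]
force: [-0.2, 4.3, -2.2]
opening: 0.16
grasp_force: 30.0
```

```bash
python3 -c "from h import *;look()"
```

```text
t 16.13 world [0.61   0.1188 0.0851] clamp [-0.0999  0.0028] toolyaw_err_deg -0.05 F [-4.2 -0.9] -2.2 open 0.16 gf 30.0
top knob 71 [[0.1018, -0.0128], [0.1265, 0.0122]] 0.0576
top head 92 [[0.0284, -0.0179], [0.0499, 0.0217]] 0.0454
top trig 0
side knob 87 [[0.1032, -0.013], [0.1288, 0.0129]] 0.0586
side head 108 [[0.0286, -0.0191], [0.0531, 0.0218]] 0.0462
side trig 0
```

>>> {"op": "send_rows", "data": {
  "plan": [
    [255, 0, -0.002, 0, 0],
    [255, 0, -0.002, 0, 0],
    [255, 0, 0, 0, 0],
    [255, 0, 0, 0, 0]
  ]
}}

```text
time_s: 16.57
position: [0.6095, 0.1156, 0.0851]
tcp_rot: [[-0.988, 0.156, -0.0], [0.156, 0.988, 0.001], [0.0, 0.001, -1.0]]
force: [-0.5, 6.2, -2.3]
opening: 0.161
grasp_force: 30.0
```

```bash
python3 -c "from h import *;look()"
```

```text
t 16.57 world [0.6095 0.1156 0.0851] clamp [-0.0967  0.0027] toolyaw_err_deg -0.04 F [-6.  -1.4] -2.3 open 0.161 gf 30.0
top knob 69 [[0.1024, -0.0126], [0.1267, 0.0122]] 0.0578
top head 90 [[0.0308, -0.0179], [0.053, 0.0209]] 0.0458
top trig 0
side knob 88 [[0.1023, -0.0128], [0.1296, 0.0116]] 0.0587
side head 109 [[0.0328, -0.0189], [0.0558, 0.0218]] 0.0463
side trig 0
```

The force is rising, so the nose has made contact. Continuing in small steps.

>>> {"op": "send_rows", "data": {
  "plan": [
    [255, 0, -0.002, 0, 0],
    [255, 0, -0.0015, 0, 0],
    [255, 0, 0, 0, 0],
    [255, 0, 0, 0, 0],
    [255, 0, 0, 0, 0]
  ]
}}

```text
time_s: 17.08
position: [0.6091, 0.1131, 0.0851]
tcp_rot: [[-0.988, 0.156, 0.0], [0.156, 0.988, 0.003], [0.0, 0.003, -1.0]]
force: [-0.0, 10.1, -2.7]
opening: 0.161
grasp_force: 30.0
```

```bash
python3 -c "from h import *;look('p4')"
```

```text
t 17.08 world [0.6091 0.1131 0.0851] clamp [-0.0941  0.0027] toolyaw_err_deg -0.05 F [-10.   -1.6] -2.7 open 0.161 gf 30.0
top knob 67 [[0.1023, -0.0124], [0.1267, 0.0125]] 0.0576
top head 94 [[0.0337, -0.0193], [0.0552, 0.0207]] 0.0456
top trig 0
side knob 87 [[0.103, -0.0129], [0.1299, 0.0119]] 0.0587
side head 100 [[0.036, -0.0192], [0.0579, 0.0219]] 0.0462
side trig 0
```

>>> {"op": "send_rows", "data": {
  "plan": [
    [255, 0, -0.002, 0, 0],
    [255, 0, -0.001, 0, 0],
    [255, 0, 0, 0, 0],
    [255, 0, 0, 0, 0],
    [255, 0, 0, 0, 0],
    [255, 0, 0, 0, 0],
    [255, 0, 0, 0, 0],
    [255, 0, 0, 0, 0]
  ]
}}

```text
time_s: 17.85
position: [0.6087, 0.1109, 0.0851]
tcp_rot: [[-0.988, 0.156, 0.001], [0.156, 0.988, 0.004], [-0.0, 0.004, -1.0]]
force: [0.8, 11.4, -2.8]
opening: 0.158
grasp_force: 30.0
```

```bash
python3 -c "from h import *;look('p5')"
```

```text
t 17.85 world [0.6087 0.1109 0.0851] clamp [-0.0919  0.0026] toolyaw_err_deg -0.06 F [-11.4  -0.9] -2.8 open 0.158 gf 30.0
top knob 68 [[0.1028, -0.0124], [0.1264, 0.0122]] 0.0576
top head 95 [[0.0362, -0.0194], [0.0573, 0.0209]] 0.0454
top trig 0
side knob 86 [[0.1021, -0.0129], [0.1296, 0.0118]] 0.059
side head 103 [[0.0376, -0.0187], [0.0588, 0.0219]] 0.0465
side trig 0
```

View pics/p5_side.png

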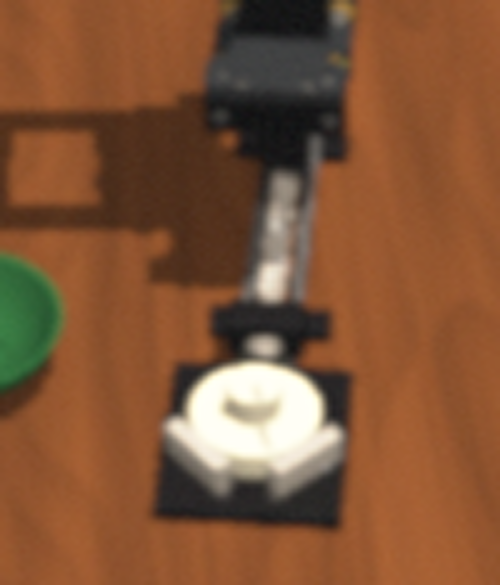

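The cover is home in the vee at (257,415) with the nose pressed against it. Trigger travel, head position and force all put the nose about 7 mm in.

```bash
python3 -c "from h import *;print(hand_in())"
```

```text
the job is handed in; nothing more can be done
None
```

The job is handed in: the cover lies flat in the vee, released, with the nose pressed on it an estimated 7 mm in and the trigger still held pushed; the bystanders were not touched, and no verdict came back.

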